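Wind back the belt tensioner with the square wrench and hold it

ROBOT

A 6-joint arm with a two-finger parallel gripper is mounted at the origin on a cart in front of the work surface, level with it; the furniture and walls round the work are solid. World frame = base frame: x ahead of the robot, y to its left, z up, the work surface at z = 0. Lengths are in m, angles in degrees, forces in N, time in s.
With the tool pointing down it reaches from about 0.3 to 0.75 m from the base axis. Payload 8.5 kg.
Tool frame: the origin (TCP) lies between the finger pads; the fingertips stand env.finger_overhang ahead of it and the grasp point (between the pads) lies 2 mm behind it (env.finger_overhang is the distance from the TCP to the fingertips, in m); z points along the fingers, y is the line along which they close (so a half turn about z gives the same grasp; the last joint's range is limited). The gripper opens to 85 mm and grips with 20 to 120 N. Pads are 22 mm wide; open, the fingers measure 114 mm over their backs; the gripper's body (76 mm by 85 mm) begins 54 mm behind the grasp point. The pads swing forward as they close: fully open they stand 13 mm farther back than shut.
Start: joints at [-84.528, 21.807, 74.336, -0, 83.858, -12.336], TCP at [0.168, -0.524, 0.248] pointing down, gripper open.
Joint ranges: [-178.18, 178.18], [-50.72, 133.34], [12.68, 142.11], [-81.47, 261.47], [9.98, 163.14], [-165.26, 165.26]. Speed limits (degrees/s): [136.94, 136.94, 180, 180, 180, 180].

INTERFACE

Orientations are given as a 3x3 rotation matrix whose columns are the frame's x, y, z axes.
In Python, from rig import env gives the robot as it stands. The module is installed in compiled form; this text tells all that it offers.
- The arm moves only by the tool jog_arm, never from a script. Its arguments are lists of equal length, an entry for each row: "hand": the finger opening in m, from 0 to 0.0854; "travel": the shift along the world's x, y, z in m, a list of three; "yaw": the turn about the world's z in rad. A call has exactly 5 rows; each row shifts and turns the commanded pose from where the row before left it; what a row does not reach is not made up. A row lasts 1/8 s, in which the tool goes at most 62.5 mm and 10.7 degrees, less where a joint would pass 70% of its speed; a pose out of reach is approached as far as the arm can. A call is refused whole if a number of a shift passes 0.0625 or a number of a turn 0.188, either way. A call with a gripper value outside its range is refused whole. The fingers move at their own pace and stop on an object; "grip_force" is the grip in N (left out, the last holds). Time passes only in rows, so rows that do not move let the fingers close, or fill a call up. It gives the time, the measured TCP pose, the force, the opening and the grip force at its end, in the units of the state.
- env.observe(): the state, without advancing time (a new reading comes with each control period).
- env.get_image(name): name is "side" or "top"; returns the picture (480x640x3 uint8, red, green, blue); there is no depth.
- env.calibration(name): a dict with "fx", "fy", "cx", "cy" (pixels), "k1" (the pictures are not rectified: a ray, as slopes to the right and down, at radius r is drawn at 1 + k1 r^2 times it, then the intrinsics apply), "position" and "rotation" of the camera in the world. Camera axes: x right, y down, z forward; pixel columns grow to the right and rows downward; lengths in m; the calibration is good to about 2 mm. A picture is of the moment at which its call begins. calibration takes no time and is no camera call.
- env.close_job(): hands the job in; it is judged then, once.
The state is a dict: "time_s": time; "q": joint angles; "qvel": joint speeds; "joint_efforts": joint torques, N m; "position": TCP position; "tool_rot": TCP orientation; "ft_force": force on the tool from outside, world axes, zero at the start; "wrist_torque": the same for the moment, N m; "grip_width": finger opening in m; "gripper_force": force on a finger pad.
Only numpy, scipy, OpenCV 4.12 (cv2) and the standard library are available. Lean on these libraries where they do the work, as an engineer would, in place of code of your own. Each camera call takes 0.05 s, during which the arm holds its last target. There are 200 camera calls.

TASK

I am about to slip a new belt onto this drive unit: pick up the square-bored wrench, fit its hub all the way down onto the square of the tensioner, and with the wrench wind the sprung arm back counterclockwise (seen from above) until the pawl has clicked in behind the third and last ratchet tooth. Then keep hold of the wrench and finish there: the arm held still against its spring, wound a little past that last click so that it does not lean on the pawl. Leave the small parts lying around where they are.

Things in the scene. Friction and masses are not known exactly. Their poses are not given: they have to be found in the camera images.
- square_wrench: Hand wrench lying flat on the worktop: round steel hub, 42 mm across, 24 mm high, square through-bore 20 mm wide, then a straight black handle. Origin: on the bore's axis at the hub's underside. x runs along the handle, z up the bore; the bore's sides are parallel to x and y. Centre of mass near x = 58 mm. About 0.25 kg; dimensions of the grip: see wrench_grip.
- wrench_grip (a point): Point in the middle of the wrench's black grip, 75 mm along x from the wrench's origin and 12 mm above its underside; axes as the wrench's. The grip is a straight bar 20 mm wide (y) and 24 mm high (z, right down to the underside), reaching from x = 48 to 136 mm of the wrench; a lip 22.5 mm wide ends it at x = 42 to 48 mm.
- square_seat (a point): Centre of the flat collar top (37 mm across) on the tensioner's pivot, 94 mm above the worktop. From it the steel square, 18 mm wide, stands 30 mm up, its top 10 mm tapered to 9 mm; the hub is home when it rests on this collar. z: up the pivot axis; x, y: normal to the square's sides, turning with the arm. The bore fits in four directions; its play lets the wrench turn 0.12 rad before the square follows.
- belt_drive: Fixed belt-drive unit: aluminium plate on standoffs with two toothed pulleys, tensioner and pawl, no belt. Origin on the worktop below the tensioner's pivot axis; the plate (top 48 mm up) spans -128 to 68 mm in x, -55 to 100 mm in y. All but collar and square lies under 85 mm. The arm at rest points 141 degrees counterclockwise from x. Up to 125 mm high fittings stand 90 mm and more beyond the pivot, away from the robot.
- tensioner (a joint): Angle of the sprung tensioner arm: 0 at rest, growing counterclockwise from above as it is wound back, to a stop at 0.95 rad. The spring resists with 0.3 N m at 0 and 0.85 N m at 0.9 rad. The pawl clicks in behind the three teeth as the arm passes about 0.26, 0.46 and 0.66 rad; let go beyond the third click, the arm falls back to about 0.60 rad and leans on the pawl.
- pawl (a joint): Angle of the sprung steel pawl beside the ratchet disc: 0 when its nose lies down at the foot of the teeth, about 0.08 rad at the moment a tooth tip lifts it. It snaps down at each click: to about 0.02 against the next tooth's ramp after the first and second, to 0 after the third.
- allen_key: Loose black hex key, 32 x 79 x 7 mm, a bystander on the worktop. Origin at its underside.
- air_cylinder: Loose compact pneumatic cylinder, 36 x 76 x 54 mm, a bystander on the worktop. Origin at its underside.
- spare_nut: Loose slot nut, 28 x 14 x 10 mm, a bystander on the worktop. Origin at its underside.
- prox_switch: Loose threaded proximity switch, 17 x 62 x 19 mm, a bystander on the worktop. Origin at its underside.

How it is judged (in metres and radians):
On the way, in this order (a step that is already met when the one before it is completed fails the run):
1. the wrench's hub sits fully down on the tensioner's square, the arm not yet wound past a tooth (horizontal distance between square_wrench and square_seat below 0.003 m and z of square_wrench in the frame of square_seat below 0.004 m and angle between square_wrench's own z axis and vertical below 0.12 rad and value of joint tensioner below 0.25 rad), for 0.1 s.
2. with the wrench still on the square the arm is wound past the third click and the pawl has dropped (horizontal distance between square_wrench and square_seat below 0.004 m and z of square_wrench in the frame of square_seat below 0.006 m and value of joint tensioner above 0.65 rad and value of joint pawl below 0.03 rad), for 0.1 s.
At the end, for the whole second after the job is handed in: the robot holds the wrench (over 3 N) down on the square, within 4 mm of centre and 6 mm of the collar; the arm stands still beyond 0.65 rad, clear of the pawl (on which it would rest near 0.60), and the pawl has dropped behind the third tooth (under 0.03 rad) (all of step 2 and velocity of joint tensioner between -0.1 and 0.1 rad/s and angle between square_wrench's own z axis and vertical below 0.12 rad and contact force between the fingers and square_wrench above 3 N); the arm keeps its last pose, push and grip.
It fails at once if a bystander part is shifted by more than 15 mm (distance of any of allen_key, air_cylinder, spare_nut, prox_switch from where it was at the start of the episode above 0.015 m).
It also fails if it takes over 48 s, if anything falls off the work surface, if the arm or the gripper's body presses on something with over 40 N, if the wrist force passes 120 N, or if a joint passes its speed limit or range.

## Working session

There is one attempt and no reset: what is moved stays moved. The work goes in short steps, Python scripts to look and compute and a tool call to move; the robot and the scene stay as the last step left them, time stands still between calls to the robot, and variables do not carry over. Pictures are saved under pics/ and viewed, at most 10 in all, crops included, and the job is handed in when it is done.

Besides the shell and the picture viewer there is one more tool, called after "Request:" as name([rows], argument=value, ...), one row to a line, values as JSON. jog_arm: Moves the arm, as the interface text tells. Its arguments: {"type":"object","properties":{"hand":{"type":"array"},"travel":{"type":"array"},"yaw":{"type":"array"},"grip_force":{"type":"number"}},"required":["hand","travel","yaw"]}

```bash
mkdir -p pics; python3 - <<'E'
from rig import env
import cv2
for n in("top","side"):
    cv2.imwrite(f"pics/{n}0.png",env.get_image(n)[:,:,::-1]); print(n,env.calibration(n))
s=env.observe(); print(s['position'],s['tool_rot'],env.finger_overhang,s['time_s'])
E
```

```text
top {'fx': 557.7935205212159, 'fy': 557.7935205212159, 'cx': 319.4857638444673, 'cy': 236.84457452866926, 'k1': 0.039976294237844615, 'position': array([ 0.31321221, -0.08032154,  1.33339976]), 'rotation': array([[-0.02170191, -0.99199754,  0.12437811],
       [-0.99936252,  0.02505215,  0.02543527],
       [-0.02834766, -0.12374682, -0.99190883]])}
side {'fx': 455.2294229049392, 'fy': 455.2294229049392, 'cx': 316.00676930304826, 'cy': 253.01141838283095, 'k1': 0.007393133828682841, 'position': array([ 0.33905571, -1.06783592,  0.63443   ]), 'rotation': array([[ 0.98856178, -0.07832013,  0.12888586],
       [-0.15054157, -0.46085685,  0.87461317],
       [-0.00910188, -0.88401183, -0.4673759 ]])}
[ 0.1681768  -0.52341408  0.24778685] [[ 9.52080203e-01  3.05848445e-01 -1.21097781e-04]
 [ 3.05848355e-01 -9.52079433e-01  1.24005083e-03]
 [ 2.63972913e-04 -1.21766541e-03 -9.99999224e-01]] 0.017 0.1
```

View pics/top0.png

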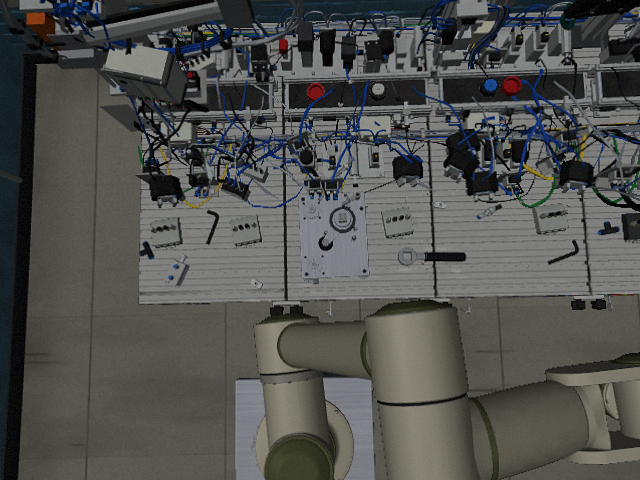

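View pics/side0.png

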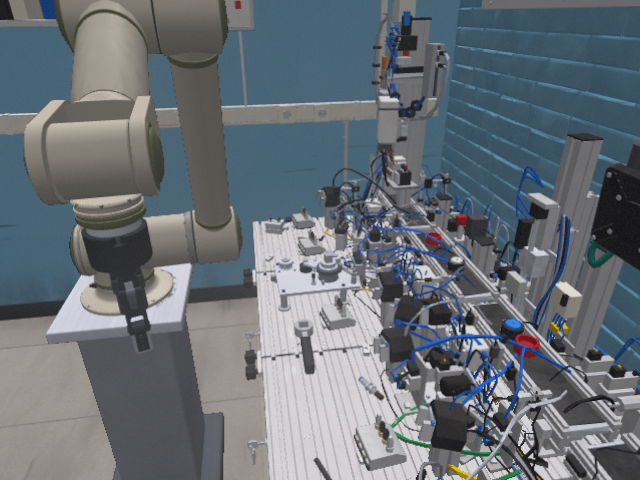

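The top view shows the wrench hub at about (408,257) with its handle running to (466,257). The drive plate spans (300–368, 192–278), with the tensioner near (342,218). I'll zoom in.

```bash
cat >h.py <<'E'
import numpy as np, cv2
from rig import env
def ray(n,u,v):
    c=env.calibration(n); K=np.array([[c['fx'],0,c['cx']],[0,c['fy'],c['cy']],[0,0,1]])
    p=cv2.undistortPoints(np.array([[[u,v]]],float),K,np.array([c['k1'],0,0,0]))[0,0]
    return c['position'],c['rotation']@np.array([p[0],p[1],1])
def at(n,u,v,z):
    o,d=ray(n,u,v); return (o+d*(z-o[2])/d[2])[:2]
def proj(n,P):
    c=env.calibration(n); K=np.array([[c['fx'],0,c['cx']],[0,c['fy'],c['cy']],[0,0,1]]); R=c['rotation'].T
    return cv2.projectPoints(np.array(P,float).reshape(-1,1,3),cv2.Rodrigues(R)[0],-R@c['position'],K,np.array([c['k1'],0,0,0]))[0][:,0]
def crop(n,f,x0,y0,x1,y1,s,src=None):
    im=cv2.imread(src) if src else env.get_image(n)[:,:,::-1]
    cv2.imwrite(f,cv2.resize(im[y0:y1,x0:x1],None,fx=s,fy=s,interpolation=cv2.INTER_CUBIC))
E
python3 - <<'E'
from h import *
crop("top","pics/tc.png",295,180,475,285,4.4,"pics/top0.png")
crop("side","pics/sc.png",260,240,360,380,4.2,"pics/side0.png")
for u,v,z in((408,257,.024),(466,257,.024),(342,218,.094)): print(at("top",u,v,z))
for u,v,z in((303,327,.024),(308,368,.024),(327,259,.12)): print(at("side",u,v,z))
E
```

```text
[ 0.42458556 -0.25311462]
[ 0.42141448 -0.38742931]
[ 0.51000299 -0.10005402]
[ 0.42692701 -0.26425242]
[ 0.42016229 -0.39507462]
[ 0.50193003 -0.13938175]
```

View pics/tc.png

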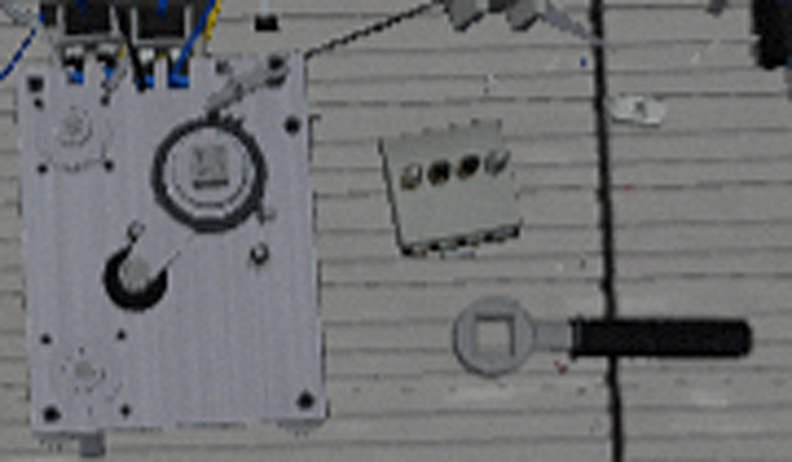

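View pics/sc.png

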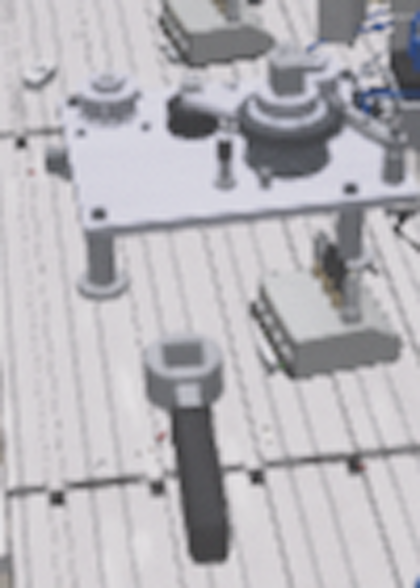

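Both crops agree: hub bore at top-crop (495,337), handle running right to (751,338), and ratchet disc centred at (210,175). The plate corners are near (18,62), (303,55), (326,420) and (33,430). In the side crop the hub top is near (184,357). Next I'll fit poses and overlay them as a check.

```bash
cat >fit.py <<'E'
from h import *
from scipy.optimize import least_squares
f=lambda a,x0,y0,s:(np.array(a,float)+.5)/s-.5+[x0,y0]
T=lambda a:f(a,295,180,4.4); S=lambda a:f(a,260,240,4.2)
def tf(p,L): c,s=np.cos(p[2]),np.sin(p[2]); L=np.array(L,float); return np.c_[p[0]+c*L[:,0]-s*L[:,1],p[1]+s*L[:,0]+c*L[:,1],L[:,2]]
PL=[[68,100,48],[68,-55,48],[-128,-55,48],[-128,100,48],[0,0,84]]; PL=np.array(PL)/1e3
pt=T([[18,62],[303,55],[326,420],[33,430],[210,175]])
r=least_squares(lambda p:(proj("top",tf(p,PL))-pt).ravel(),[.51,-.1,0]); pd=r.x; print("drive",pd,r.fun.round(1))
W=np.array([[0,0,24],[136,0,24]])/1e3
rw=least_squares(lambda p:(proj("top",tf(p,W))-T([[495,337],[751,338]])).ravel(),[.42,-.25,-1.57]); pw=rw.x; print("wrench",pw,rw.fun.round(1))
print("side: hub",at("side",*S([184,356]),.024),"ringctr",at("side",*S([291,118]),.084),"sqtop",at("side",*S([291,62]),.124))
print("top: sq top",at("top",*T([210,162]),.124),"ring",at("top",*T([210,175]),.084))
def circ(r,z,n=40): a=np.linspace(0,2*np.pi,n); return np.c_[r*np.cos(a),r*np.sin(a),0*a+z]
g=lambda p:[tf(p,circ(.0185,.094)),tf(p,PL[[0,1,2,3,0]]),tf([*p[:2],p[2]],np.array([[9,9,104],[-9,9,104],[-9,-9,104],[9,-9,104],[9,9,104]])/1e3)]
w=[tf(pw,circ(.021,.024)),tf(pw,np.array([[48,10,24],[136,10,24],[136,-10,24],[48,-10,24],[48,10,24]])/1e3)]
out=[]
for n,(x0,y0,x1,y1,s) in dict(top=(295,180,475,285,4.4),side=(260,240,360,375,4.2)).items():
    im=cv2.imread(f"pics/{n}0.png")[y0:y1,x0:x1]; im=cv2.resize(im,None,fx=s,fy=s,interpolation=cv2.INTER_CUBIC)
    for L in g(pd)+w:
        cv2.polylines(im,[(((proj(n,L)-[x0,y0]+.5)*s-.5)).round().astype(int)],False,(0,0,255),1)
    out.append(im)
h=max(o.shape[0] for o in out); c=np.hstack([cv2.copyMakeBorder(o,0,h-o.shape[0],0,0,0) for o in out])
cv2.imwrite("pics/ov.png",cv2.resize(c,None,fx=.66,fy=.66,interpolation=cv2.INTER_AREA))
E
python3 fit.py
```

```text
drive [ 0.50988154 -0.10119281  0.01783167] [-0.3  0.7  1.  -0.7 -0.   0.1 -0.8  0.6  0.1 -0.7]
wrench [ 0.42650903 -0.25052307 -1.59819506] [-0.3  0.   0.3 -0. ]
side: hub [ 0.42905443 -0.25499221] ringctr [ 0.51029636 -0.11884947] sqtop [ 0.50908457 -0.12471377]
top: sq top [ 0.50869879 -0.10041564] ring [ 0.5083953  -0.10089966]
```

View pics/ov.png

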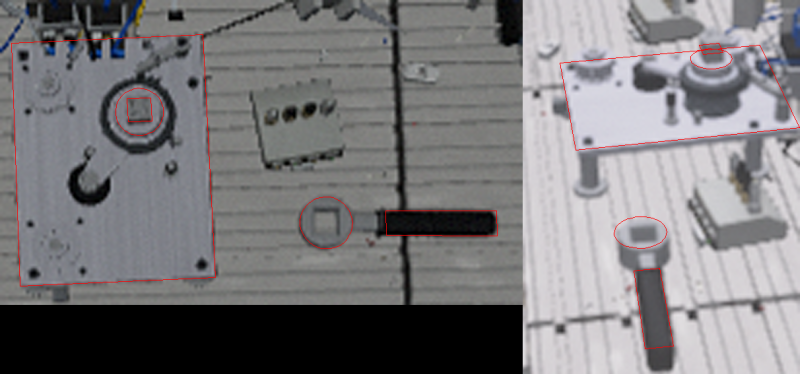

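The overlay fits the plate, collar and hub in the top view to within about 1 px. The side view is shifted by about 1.5 px, which the calibration error explains. Wrench pose is (0.427, -0.251, yaw -1.598) and the pivot is at (0.509, -0.101). The grip point is (0.424, -0.326), so I'm moving above it.

Request:
jog_arm([
  [0.0256, 0.0198, 0],
  [0.0256, 0.0198, 0],
  [0.0256, 0.0198, 0],
  [0.0256, 0.0198, 0],
  [0.0256, 0.0198, 0],
], hand=[0.07, 0.07, 0.07, 0.07, 0.07], yaw=[0.1233, 0.1233, 0.1233, 0.1233, 0.1233])

```text
time_s: 0.72
position: [0.2969, -0.4238, 0.248]
tool_rot: [[0.597, 0.802, -0.0], [0.802, -0.597, 0.001], [0.0, -0.001, -1.0]]
ft_force: [-0.4, -0.9, 0.5]
grip_width: 0.0699
gripper_force: 0.0
```

Request:
jog_arm([
  [0.0256, 0.0198, 0],
  [0.0256, 0.0198, 0],
  [0.0256, 0.0198, 0],
  [0.0256, 0.0198, 0],
  [0.0256, 0.0198, 0],
], hand=[0.07, 0.07, 0.07, 0.07, 0.07], yaw=[0.1233, 0.1233, 0.1233, 0.1233, 0.1233])

```text
time_s: 1.35
position: [0.4249, -0.3248, 0.248]
tool_rot: [[0.023, 1.0, -0.001], [1.0, -0.023, 0.001], [0.001, -0.001, -1.0]]
ft_force: [-0.3, -0.6, -0.7]
grip_width: 0.0701
gripper_force: 0.0
```

Request:
jog_arm([
  [0, 0, -0.04],
  [0, 0, -0.04],
  [0, 0, -0.04],
  [0, 0, -0.02],
  [0, 0, 0],
], hand=[0.07, 0.07, 0.07, 0.07, 0.07], yaw=[0, 0, 0, 0, 0])

```text
time_s: 1.98
position: [0.4237, -0.3251, 0.107]
tool_rot: [[0.027, 1.0, -0.002], [1.0, -0.027, 0.003], [0.003, -0.002, -1.0]]
ft_force: [1.0, -0.2, 0.3]
grip_width: 0.0698
gripper_force: 0.0
```

Request:
jog_arm([
  [0, 0, -0.03],
  [0, 0, -0.03],
  [0, 0, -0.018],
  [0, 0, -0.008],
  [0, 0, 0],
], hand=[0.07, 0.07, 0.07, 0.07, 0.07], yaw=[0, 0, 0, 0, 0])

```text
time_s: 2.6
position: [0.4244, -0.3259, 0.0229]
tool_rot: [[0.027, 1.0, 0.0], [1.0, -0.027, -0.001], [-0.001, 0.0, -1.0]]
ft_force: [1.0, 0.5, -0.4]
grip_width: 0.0701
gripper_force: 0.0
```

Request:
jog_arm([
  [0, 0, 0],
  [0, 0, 0],
  [0, 0, 0],
  [0, 0, 0],
  [0, 0, 0],
], hand=[0.04, 0.03, 0.01, 0, 0], yaw=[0, 0, 0, 0, 0], grip_force=90)

```text
time_s: 3.22
position: [0.4244, -0.3258, 0.0232]
tool_rot: [[0.027, 1.0, 0.001], [1.0, -0.027, -0.001], [-0.001, 0.001, -1.0]]
ft_force: [-0.3, 1.2, 6.8]
grip_width: 0.0183
gripper_force: 88.9
```

Request:
jog_arm([
  [0, 0, 0],
  [0, 0, 0],
  [0, 0, 0],
  [0, 0, 0],
  [0, 0, 0],
], hand=[0, 0, 0, 0, 0], yaw=[0, 0, 0, 0, 0])

```text
time_s: 3.85
position: [0.4244, -0.3258, 0.0231]
tool_rot: [[0.027, 1.0, 0.001], [1.0, -0.027, -0.001], [-0.001, 0.001, -1.0]]
ft_force: [-0.7, 0.7, 6.4]
grip_width: 0.0178
gripper_force: 88.9
```

Request:
jog_arm([
  [0, 0, 0.02],
  [0, 0, 0.04],
  [0, 0, 0.04],
  [0, 0, 0.04],
  [0, 0, 0.01],
], hand=[0, 0, 0, 0, 0], yaw=[0, 0, 0, 0, 0])

```text
time_s: 4.47
position: [0.4246, -0.326, 0.1742]
tool_rot: [[0.027, 1.0, 0.002], [1.0, -0.027, -0.003], [-0.003, 0.002, -1.0]]
ft_force: [-0.4, -0.9, -3.9]
grip_width: 0.0179
gripper_force: 88.6
```

Request:
jog_arm([
  [0, 0.02, 0],
  [0, 0.02, 0],
  [0, 0.02, 0],
  [0, 0.02, 0],
  [0, 0.02, 0],
], hand=[0, 0, 0, 0, 0], yaw=[-0.155, -0.155, -0.155, -0.155, -0.155])

```text
time_s: 5.1
position: [0.4236, -0.2246, 0.1708]
tool_rot: [[0.722, 0.691, -0.002], [0.691, -0.722, 0.002], [-0.0, -0.003, -1.0]]
ft_force: [0.3, -0.6, -2.3]
grip_width: 0.0179
gripper_force: 88.4
```

Request:
jog_arm([
  [0, 0.025, 0],
  [0, 0.02, 0],
  [0, 0.02, 0],
  [0, 0.01, 0],
  [0, 0, 0],
], hand=[0, 0, 0, 0, 0], yaw=[-0.155, -0.155, -0.155, -0.155, -0.125])

```text
time_s: 5.72
position: [0.4235, -0.1495, 0.1709]
tool_rot: [[1.0, 0.02, -0.003], [0.02, -1.0, 0.002], [-0.003, -0.002, -1.0]]
ft_force: [-0.3, -0.7, -2.7]
grip_width: 0.018
gripper_force: 88.4
```

```bash
python3 - <<'E'
from h import *
im=env.get_image("top")[:,:,::-1]; cv2.imwrite("pics/top1.png",im); cv2.imwrite("pics/side1.png",env.get_image("side")[:,:,::-1])
a=cv2.resize(cv2.imread("pics/top0.png")[205:230,328:358],None,fx=13,fy=13,interpolation=cv2.INTER_CUBIC)
b=cv2.resize(im[180:290,290:390],None,fx=4,fy=4,interpolation=cv2.INTER_CUBIC)
h=max(a.shape[0],b.shape[0]); pad=lambda o:cv2.copyMakeBorder(o,0,h-o.shape[0],0,0,0)
c=np.hstack([pad(a),pad(b)]); cv2.imwrite("pics/v1.png",c); print(c.shape,a.shape)
s=env.observe(); print(s['position'],s['tool_rot'])
E
```

```text
(440, 790, 3) (325, 390, 3)
[ 0.42365731 -0.15011966  0.17111622] [[ 0.99972737  0.0232494  -0.00215529]
 [ 0.0232526  -0.99972854  0.00147065]
 [-0.00212051 -0.00152037 -0.9999966 ]]
```

View pics/v1.png

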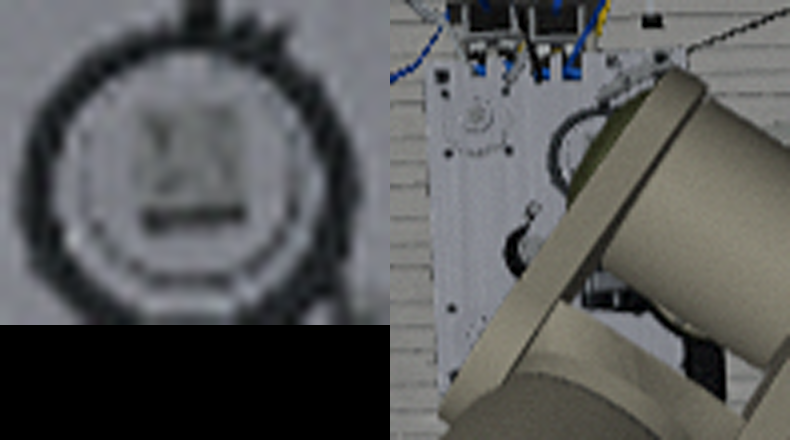

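The arm hides the hub in the top view. The square's lower edge, from (143,218) to (245,212), gives a yaw of about +0.03 rad, and the held wrench is at +0.023. I'll move over the pivot and compare both in the side view.

Request:
jog_arm([
  [0.003, 0.01, 0],
  [0.003, 0.015, 0],
  [0.003, 0.015, 0],
  [0.0015, 0.0075, 0],
  [0, 0, 0],
], hand=[0, 0, 0, 0, 0], yaw=[0, 0, 0, 0, 0])

```text
time_s: 6.45
position: [0.4348, -0.1025, 0.1724]
tool_rot: [[1.0, 0.025, 0.0], [0.025, -1.0, -0.0], [0.0, 0.0, -1.0]]
ft_force: [-0.2, -0.5, -3.4]
grip_width: 0.018
gripper_force: 88.5
```

```bash
cat >ov.py <<'E'
import sys
from fit import *
tag=sys.argv[1]
im=env.get_image("side")[:,:,::-1].copy(); cv2.imwrite(f"pics/side{tag}.png",im)
s=env.observe(); p=s['position']; R=s['tool_rot']; h=-R[:,0]*1.0  # handle dir = -tool x
hub=p+R[:,0]*.0753; ub=p[2]-.0231; ub_p=[hub[0],hub[1],np.arctan2(h[1],h[0])]
print("tcp",p,"hub",hub[:2],"underside",ub,"handle yaw",ub_p[2],"F",s['ft_force'],s['wrist_torque'])
x0,y0,x1,y1,k=int(285),190,385,300,5.4
a=cv2.resize(im[y0:y1,x0:x1],None,fx=k,fy=k,interpolation=cv2.INTER_CUBIC)
P=[.5095,-.1008,.03]
sq=lambda h,z:np.array([[h,h,z],[-h,h,z],[-h,-h,z],[h,-h,z],[h,h,z]])
def dr(pp,L,col): cv2.polylines(a,[(((proj("side",tf(pp,L))-[x0,y0]+.5)*k-.5)).round().astype(int)],False,col,1)
dr(P,circ(.0185,.094),(0,0,255)); dr(P,sq(.009,.114),(0,0,255)); dr(P,sq(.0045,.124),(0,0,255))
dr(ub_p,circ(.021,ub),(0,255,0)); dr(ub_p,circ(.021,ub+.024),(0,255,0)); dr(ub_p,sq(.01,ub+.024),(0,255,0))
cv2.imwrite(f"pics/ov{tag}.png",a)
E
python3 ov.py 2 | tail -1
```

```text
tcp [ 0.43480028 -0.10294762  0.17236577] hub [ 0.51007734 -0.10108917] underside 0.1492657744119867 handle yaw -3.1169096304612567 F [-0.48071045 -0.04247069 -2.24333336] [0.00563698 0.05207477 0.02635985]
```

View pics/ov2.png

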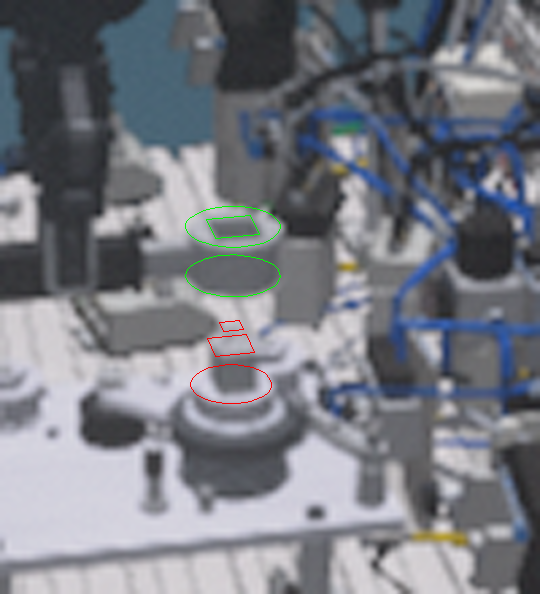

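The green hub prediction matches the actual hub. The red square prediction, near (231,340), may be a few pixels off, so one closer look.

```bash
python3 - <<'E'
from fit import *
im=cv2.imread("pics/side0.png"); x0,y0,x1,y1,k=310,238,350,282,9.8
a=cv2.resize(im[y0:y1,x0:x1],None,fx=k,fy=k,interpolation=cv2.INTER_CUBIC)
a=cv2.convertScaleAbs(a,alpha=1.3); b=a.copy()
P=[.5095,-.1008,.03]
sq=lambda h,z:np.array([[h,h,z],[-h,h,z],[-h,-h,z],[h,-h,z],[h,h,z]])
for L in (circ(.0185,.094),circ(.0185,.085),sq(.009,.094),sq(.009,.114),sq(.0045,.124)):
    cv2.polylines(b,[(((proj("side",tf(P,L))-[x0,y0]+.5)*k-.5)).round().astype(int)],False,(0,0,255),1)
c=np.hstack([a,b]);cv2.imwrite("pics/z.png",c);print(c.shape)
E
```

```text
drive [ 0.50988154 -0.10119281  0.01783167] [-0.3  0.7  1.  -0.7 -0.   0.1 -0.8  0.6  0.1 -0.7]
wrench [ 0.42650903 -0.25052307 -1.59819506] [-0.3  0.   0.3 -0. ]
side: hub [ 0.42905443 -0.25499221] ringctr [ 0.51029636 -0.11884947] sqtop [ 0.50908457 -0.12471377]
top: sq top [ 0.50869879 -0.10041564] ring [ 0.5083953  -0.10089966]
(431, 784, 3)
```

View pics/z.png

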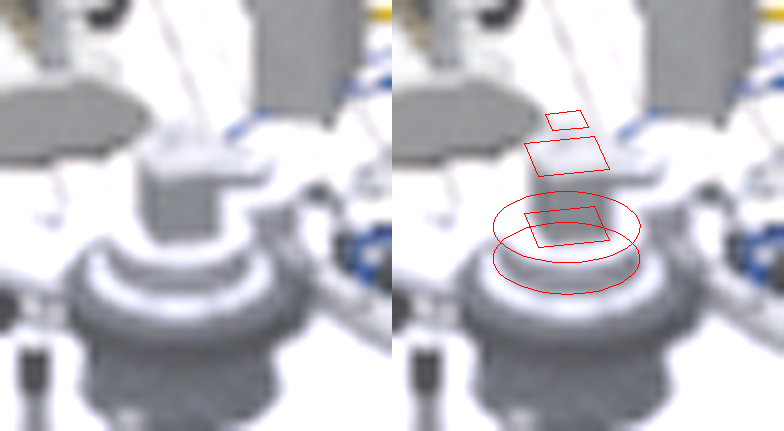

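The predicted square face and collar match the picture to about 1 mm, and the hub is aligned. Lowering now.

Request:
jog_arm([
  [0, 0, -0.01],
  [0, 0, -0.01],
  [0, 0, -0.01],
  [0, 0, -0.005],
  [0, 0, 0],
], hand=[0, 0, 0, 0, 0], yaw=[0, 0, 0, 0, 0])

```text
time_s: 7.12
position: [0.4347, -0.1028, 0.1371]
tool_rot: [[1.0, 0.024, -0.0], [0.024, -1.0, 0.001], [-0.0, -0.001, -1.0]]
ft_force: [1.3, 4.0, -3.4]
grip_width: 0.0179
gripper_force: 88.5
```

Request:
jog_arm([
  [0, 0, -0.004],
  [0, 0, -0.004],
  [0, 0, -0.004],
  [0, 0, -0.002],
  [0, 0, 0],
], hand=[0, 0, 0, 0, 0], yaw=[0, 0, 0, 0, 0])

```text
time_s: 7.75
position: [0.4346, -0.1026, 0.1232]
tool_rot: [[1.0, 0.024, -0.0], [0.024, -1.0, 0.001], [-0.0, -0.001, -1.0]]
ft_force: [0.3, 4.2, -2.0]
grip_width: 0.018
gripper_force: 88.7
```

Request:
jog_arm([
  [0, 0.0005, -0.002],
  [0, 0.0005, -0.002],
  [0, 0, -0.0015],
  [0, 0, -0.001],
  [0, 0, 0],
], hand=[0, 0, 0, 0, 0], yaw=[0, 0, 0, 0, 0])

```text
time_s: 8.38
position: [0.4347, -0.1022, 0.1169]
tool_rot: [[1.0, 0.024, -0.0], [0.024, -1.0, -0.0], [-0.0, 0.0, -1.0]]
ft_force: [-1.1, 2.9, -0.5]
grip_width: 0.0182
gripper_force: 88.9
```

Request:
jog_arm([
  [0, 0, -0.0005],
  [0, 0, -0.0005],
  [0, 0, -0.0005],
  [0, 0, 0],
  [0, 0, 0],
], hand=[0, 0, 0, 0, 0], yaw=[0, 0, 0, 0, 0])

```text
time_s: 9.0
position: [0.4346, -0.1022, 0.116]
tool_rot: [[1.0, 0.024, 0.0], [0.024, -1.0, -0.001], [0.0, 0.001, -1.0]]
ft_force: [-6.4, 2.4, 9.4]
grip_width: 0.0178
gripper_force: 90.3
```

The hub is seated: contact came at the expected height with about 12 N down. Next I'll work out the winding arc.

```bash
python3 - <<'E'
import numpy as np
L,f0=.0753,-3.1176
f=f0+np.arange(21)*.043
P=L*np.c_[np.cos(f),np.sin(f)]
d=np.diff(np.round(P,4),axis=0).round(4)
for i in range(0,20,5): print(d[i:i+5].tolist())
E
```

```text
[[0.0002, -0.0032], [0.0003, -0.0033], [0.0004, -0.0032], [0.0005, -0.0032], [0.0007, -0.0031]]
[[0.0009, -0.0032], [0.0009, -0.003], [0.0011, -0.0031], [0.0013, -0.003], [0.0013, -0.0029]]
[[0.0015, -0.0029], [0.0016, -0.0028], [0.0017, -0.0028], [0.0019, -0.0026], [0.0019, -0.0026]]
[[0.0021, -0.0025], [0.0022, -0.0024], [0.0022, -0.0023], [0.0024, -0.0022], [0.0025, -0.0021]]
```

Request:
jog_arm([
  [0.0002, -0.0032, 0],
  [0.0003, -0.0033, 0],
  [0.0004, -0.0032, 0],
  [0.0005, -0.0032, 0],
  [0.0007, -0.0031, 0],
], hand=[0, 0, 0, 0, 0], yaw=[0.043, 0.043, 0.043, 0.043, 0.043])

```text
time_s: 9.62
position: [0.4367, -0.1176, 0.1159]
tool_rot: [[0.971, 0.238, 0.001], [0.238, -0.971, 0.001], [0.001, -0.001, -1.0]]
ft_force: [-3.7, 7.4, 9.7]
grip_width: 0.018
gripper_force: 90.3
```

Request:
jog_arm([
  [0.0009, -0.0032, 0],
  [0.0009, -0.003, 0],
  [0.0011, -0.0031, 0],
  [0.0013, -0.003, 0],
  [0.0013, -0.0029, 0],
], hand=[0, 0, 0, 0, 0], yaw=[0.043, 0.043, 0.043, 0.043, 0.043])

```text
time_s: 10.25
position: [0.4422, -0.1326, 0.1159]
tool_rot: [[0.898, 0.439, 0.0], [0.439, -0.898, 0.002], [0.001, -0.001, -1.0]]
ft_force: [-3.3, 8.2, 9.5]
grip_width: 0.0177
gripper_force: 90.3
```

Request:
jog_arm([
  [0.0015, -0.0029, 0],
  [0.0016, -0.0028, 0],
  [0.0017, -0.0028, 0],
  [0.0019, -0.0026, 0],
  [0.0019, -0.0026, 0],
], hand=[0, 0, 0, 0, 0], yaw=[0.043, 0.043, 0.043, 0.043, 0.043])

```text
time_s: 10.88
position: [0.4507, -0.1462, 0.1159]
tool_rot: [[0.784, 0.621, -0.0], [0.621, -0.784, 0.002], [0.001, -0.002, -1.0]]
ft_force: [-3.5, 8.1, 10.2]
grip_width: 0.0179
gripper_force: 90.3
```

Request:
jog_arm([
  [0.0021, -0.0025, 0],
  [0.0022, -0.0024, 0],
  [0.0022, -0.0023, 0],
  [0.0024, -0.0022, 0],
  [0.0025, -0.0021, 0],
], hand=[0, 0, 0, 0, 0], yaw=[0.043, 0.043, 0.043, 0.043, 0.043])

```text
time_s: 11.5
position: [0.4619, -0.1576, 0.1159]
tool_rot: [[0.634, 0.774, -0.001], [0.774, -0.634, 0.002], [0.001, -0.002, -1.0]]
ft_force: [-5.9, 6.6, 11.1]
grip_width: 0.0177
gripper_force: 90.4
```

```bash
python3 - <<'E'
from h import *
s=env.observe(); print({k:np.round(s[k],4) for k in('position','tool_rot','ft_force','wrist_torque','time_s')})
im=env.get_image("side")[:,:,::-1]; t=env.get_image("top")[:,:,::-1]
a=cv2.resize(im[225:295,280:370],None,fx=4.4,fy=4.4,interpolation=cv2.INTER_CUBIC)
b=cv2.resize(t[185:265,295:395],None,fx=3.9,fy=3.9,interpolation=cv2.INTER_CUBIC)
h=max(a.shape[0],b.shape[0]); pad=lambda o:cv2.copyMakeBorder(o,0,h-o.shape[0],0,0,0)
c=np.hstack([pad(a),pad(b)]); print(c.shape); cv2.imwrite("pics/w.png",c)
E
```

```text
{'position': array([ 0.4619, -0.1576,  0.1159]), 'tool_rot': array([[ 6.338e-01,  7.735e-01, -7.000e-04],
       [ 7.735e-01, -6.338e-01,  2.100e-03],
       [ 1.200e-03, -1.900e-03, -1.000e+00]]), 'ft_force': array([-5.9243,  6.591 , 11.0648]), 'wrist_torque': array([ 1.7249,  0.4728, -0.0674]), 'time_s': np.float64(11.5)}
(312, 786, 3)
```

View pics/w.png

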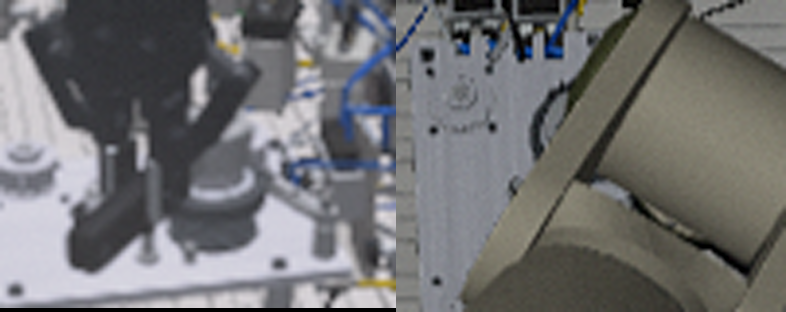

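The side view shows the hub down on the collar, near (215,165). The wrench angle minus play gives an arm angle of about 0.73 rad, and the measured torque of 0.73 N m gives about 0.70. I'll wind another 0.06 rad for margin over the third click at 0.66, which stays well short of the stop at 0.95.

Request:
jog_arm([
  [0.0012, -0.0009, 0],
  [0.0012, -0.0009, 0],
  [0.0012, -0.0009, 0],
  [0, 0, 0],
  [0, 0, 0],
], hand=[0, 0, 0, 0, 0], yaw=[0.02, 0.02, 0.02, 0, 0])

```text
time_s: 12.22
position: [0.4653, -0.1603, 0.1158]
tool_rot: [[0.587, 0.809, -0.001], [0.809, -0.587, 0.002], [0.001, -0.002, -1.0]]
ft_force: [-6.0, 6.8, 10.3]
grip_width: 0.018
gripper_force: 90.4
```

Request:
jog_arm([
  [0, 0, 0],
  [0, 0, 0],
  [0, 0, 0],
  [0, 0, 0],
  [0, 0, 0],
], hand=[0, 0, 0, 0, 0], yaw=[0, 0, 0, 0, 0])

```text
time_s: 12.85
position: [0.4653, -0.1603, 0.1159]
tool_rot: [[0.587, 0.809, -0.001], [0.809, -0.587, 0.002], [0.001, -0.002, -1.0]]
ft_force: [-5.7, 6.9, 10.5]
grip_width: 0.0182
gripper_force: 90.4
```

```bash
python3 - <<'E'
from rig import env
import numpy as np
s=env.observe(); R=s['tool_rot']; h=-R[:2,0]; t=np.array([h[1],-h[0]])
print(s['position'],np.arctan2(R[1,0],R[0,0]),s['ft_force'],s['wrist_torque'])
print("spring torque",s['ft_force'][:2]@t*.0753-s['wrist_torque'][2], "radial",s['ft_force'][:2]@h,"hub",s['position']+R[:,0]*.0753)
E
```

```text
[ 0.46532978 -0.1603135   0.11587691] 0.9429827780312271 [-5.6574437   6.94111076 10.47027831] [ 1.67526969  0.57711346 -0.03446696]
spring torque 0.6862402167616996 radial -2.294484348784368 hub [ 0.50955921 -0.09937222  0.1159631 ]
```

The torque reading is noisier than the kinematic estimate of about 0.79, so I'm adding 0.04 rad. That still leaves a clear gap to the stop at 0.95.

Request:
jog_arm([
  [0.0012, -0.0009, 0],
  [0.0012, -0.0008, 0],
  [0, 0, 0],
  [0, 0, 0],
  [0, 0, 0],
], hand=[0, 0, 0, 0, 0], yaw=[0.02, 0.02, 0, 0, 0])

```text
time_s: 13.48
position: [0.4677, -0.162, 0.1159]
tool_rot: [[0.555, 0.832, -0.001], [0.832, -0.555, 0.002], [0.001, -0.002, -1.0]]
ft_force: [-5.9, 7.3, 10.6]
grip_width: 0.0177
gripper_force: 90.4
```

Request:
jog_arm([
  [0, 0, 0],
  [0, 0, 0],
  [0, 0, 0],
  [0, 0, 0],
  [0, 0, 0],
], hand=[0, 0, 0, 0, 0], yaw=[0, 0, 0, 0, 0])

```text
time_s: 14.1
position: [0.4677, -0.162, 0.1158]
tool_rot: [[0.555, 0.832, -0.001], [0.832, -0.555, 0.002], [0.001, -0.002, -1.0]]
ft_force: [-5.3, 7.6, 10.1]
grip_width: 0.018
gripper_force: 90.4
```

```bash
python3 - <<'E'
from rig import env
import numpy as np
s=env.observe(); R=s['tool_rot']; h=-R[:2,0]; t=np.array([h[1],-h[0]])
print(s['position'],s['ft_force'],np.abs(s['qvel']).max())
print("torque",s['ft_force'][:2]@t*.0753-s['wrist_torque'][2])
print(env.close_job())
E
```

```text
[ 0.46772639 -0.1620086   0.11584958] [-5.27824255  7.58707699 10.14396456] 0.16244186573298777
torque 0.7760070677668457
the job is handed in; nothing more can be done
None
```

I handed the job in at about 14 s with the wrench seated on the square and held still at an estimated 0.8 rad, past the third click at 0.66; the pawl drop was not seen directly (the robot blocked the view), and no verdict was returned.

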